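Pack out the narrow block in a gluing jig and hold it pressed

ROBOT

A 6-joint arm with a two-finger parallel gripper is mounted at the origin on a cart in front of the work surface, level with it; the furniture and walls round the work are solid. World frame = base frame: x ahead of the robot, y to its left, z up, the work surface at z = 0. Lengths are in m, angles in degrees, forces in N, time in s.
With the tool pointing down it reaches from about 0.4 to 0.825 m from the base axis. Payload 7 kg.
Tool frame: the origin (TCP) lies on the centre line of the jaws, within the pads' length; the fingertips stand 22 mm ahead of it and the grasp point (between the pads) lies 3 mm ahead of it; z points along the fingers, y is the line along which they close (so a half turn about z gives the same grasp; the last joint's range is limited). The gripper opens to 88 mm and grips with 3 to 60 N. Pads are 19 mm wide; open, the fingers measure 130 mm over their backs; the gripper's body (78 mm by 193 mm) begins 47 mm behind the grasp point.
Start: joints at [-47.149, 20.546, 0.682, 0, -70.136, -16.507], TCP at [0.3, -0.605, 0.249] pointing down, gripper open.
Joint ranges: [-176.03, 176.03], [-82.01, 121.73], [-58.28, 71.71], [-173.87, 95.51], [-174.79, -0.11], [-173.66, 173.66]. Speed limits (degrees/s): [136.94, 136.94, 172.46, 180, 180, 180].

INTERFACE

Orientations are given as [roll, pitch, yaw] about the fixed x, y, z axes, in that order (R = Rz(yaw) Ry(pitch) Rx(roll)).
In Python, from plant import get_state, cams, r gives the robot as it stands.
- The arm moves only by the tool apply_moves, never from a script. Its argument "targets" is a list of rows, each an object with "dp": the shift along the world's x, y, z in m, a list of three; "yaw": the turn about the world's z in degrees. In form: [{"dp": [x, y, z], "yaw": yaw}, ...]. A call has 1 to 20 rows; each row is the pose to reach, as a shift and turn from the pose commanded when the call began; what a row does not reach only later rows make up. A row lasts 1/12 s, in which the tool goes at most 41.7 mm and 7.16 degrees, less where a joint would pass 70% of its speed; a pose out of reach is approached as far as the arm can. A call with a gripper value outside its range is refused whole. "grip" is the gripper command: -1 is fully open, 1 is shut, values between are in proportion, set as the call begins (left out, the last holds). The fingers move at their own pace and stop on an object; "squeeze" is the grip in N (left out, the last holds). Time passes only in rows, so rows that repeat a pose let the fingers close. It gives the time, the measured TCP pose, the force, the opening and the grip force at its end, in the units of the state.
- get_state(): the state, without advancing time (a new reading comes with each control period).
- cams.capture(name): name is "scene" or "top" or "wrist"; returns a dict with "image" (480x640x3 uint8, red, green, blue), "range_z" (480x640 float32, m along the optical axis (not along the pixel's ray), 0 where there is no reading), "fx", "fy", "cx", "cy" (pixels), "R" (3x3) and "t" (3): a world point X has camera coordinates R X + t; the wrist camera has in their place "T_tool_cam" (4x4, takes a point from camera to tool coordinates, whose origin is the TCP and whose axes are the flange's). Camera axes: x right, y down, z forward; pixel columns grow to the right and rows downward; lengths in m; the calibration is good to about 2 mm. The wrist camera is an equidistant fisheye: a pixel r from the principal point sees the ray r / f radians off the axis. A picture is of the moment at which its call begins: read the wrist's pose just before it.
- r.close_job(): hands the job in; it is judged then, once.
The state is a dict: "time_s": time; "joints": joint angles; "qd": joint speeds; "joint_torque": joint torques, N m; "tcp_pos": TCP position; "eef_rot": TCP orientation; "contact_force": force on the tool from outside, world axes, zero at the start; "moment": the same for the moment, N m; "gripper_width": finger opening in m; "gripper_force": force on a finger pad.
Only numpy, scipy, OpenCV 4.12 (cv2) and the standard library are available. Lean on these libraries where they do the work, as an engineer would, in place of code of your own. Each camera call takes 0.05 s, during which the arm holds its last target. There are 200 camera calls.

TASK

Three wooden blocks lie in a row in the gluing jig, each with a gap between its back and the fence. Stand the loose packing piece (the thin board with the finger tab on top) upright in the one gap that is wide enough for it, about the middle of that block, foot down on the jig base, and let go of it; then push that block from the front, square towards the fence, until fence, packing piece and block sit tight and flush, and finish while still holding the block firmly pressed there. Leave the other two blocks, the spanner and the wedge where they are.

Things in the scene. Friction and masses are not known exactly. Their poses are not given: they have to be found in the camera images.
- jig: fixed plywood jig: base plate 160 x 430 x 12 mm, long side along the jig's y. Origin on the work surface; the plate spans x -70 to +90 mm, y -215 to +215 mm; its top is at z = 12 mm. z is up, x points from the open front towards the fence (away from the robot, yaw within 0.1 rad)
- fence: fixed straight wooden fence on the jig base, same frame as the jig: 24 x 430 mm, its front face is at jig x = +60 mm, its top at jig z = 38 mm (26 mm above the base)
- narrow_block_centre (a point): centre of the narrow wooden block lying flat on the jig base: 43 mm (x) x 120 mm (y) x 26 mm (z), 0.09 kg, loose, slides easily. Its gap to the fence (19 to 23 mm) is the only one wide enough for the packing piece. Axes nearly those of the jig. Which of the three bays (jig y about -142, 0, +142 mm) it lies in changes
- narrow_block: the same narrow block; origin on its underside, about 1 mm from its centre
- broad_block_1_centre (a point): centre of one of two broad wooden blocks, 58 x 130 x 26 mm, flat on the jig base in another bay; gap to the fence only 9 to 13 mm: too narrow. To be left alone
- broad_block_2_centre (a point): centre of the other broad block, same size and gap. To be left alone
- packing_centre (a point): centre (29 mm above its underside) of the packing piece, standing upright on the work surface at the start: 14 mm thick (x), foot 80 mm long (y) and 26 mm high, above it a tab of the same thickness, 50 mm long (y), up to 58 mm over the underside; 0.07 kg. Grip it by the tab across its 14 mm thickness; z is up; it may be turned half round without difference
- packing: the same packing piece; origin at the centre of its underside
- spanner: loose steel spanner, 41 x 211 x 9 mm, lying on the left behind the packing piece; a bystander
- wedge: loose wooden wedge, 30 x 100 x 20 mm, lying at the near edge on the left; a bystander
Not all that is in view belongs to the job. What is meant by the packing is not yellow, and is the larger of those in its own colour.

How it is judged (in metres and radians):
On the way:
1. the packing piece stands upright in the gap behind the narrow block, foot on the jig base, near the middle of the block, and is released (x of packing_centre in the frame of jig between 0.04 and 0.056 m and z of packing_centre in the frame of jig between 0.036 and 0.046 m and y of packing_centre in the frame of narrow_block_centre between -0.02 and 0.02 m and angle between the z axis of packing and the z axis of jig, either way round below 0.1 rad and angle between the y axis of packing and the y axis of jig, either way round below 0.12 rad and contact force between the fingers and packing below 0.3 N), for 0.2 s.
At the end, for the whole second after the job is handed in: robot still pressing: over 3 N gripper-block, block-packing and packing-fence; packing on the fence and block on the packing within about 2 mm, block square within 0.04 rad; packing upright on the base within 20 mm of the block's middle, fingers off it; all at rest (x of packing_centre in the frame of jig between 0.051 and 0.055 m and z of packing_centre in the frame of jig between 0.036 and 0.046 m and y of packing_centre in the frame of narrow_block_centre between -0.02 and 0.02 m and angle between the z axis of packing and the z axis of jig, either way round below 0.1 rad and angle between the y axis of packing and the y axis of jig, either way round below 0.12 rad and contact force between the fingers and packing below 0.3 N and x of narrow_block_centre in the frame of jig between 0.0222 and 0.0268 m and angle between the y axis of narrow_block and the y axis of jig, either way round below 0.04 rad and angle between narrow_block's own z axis and vertical below 0.05 rad and contact force between narrow_block and packing above 3 N and contact force between packing and fence above 3 N and contact force between any of the fingers, the arm and narrow_block above 3 N and linear speed of each of narrow_block, packing below 0.01 m/s); the arm keeps its last pose, push and grip.
It fails at once if a broad block is moved more than 10 mm (distance of any of broad_block_1_centre, broad_block_2_centre from where it was at the start of the episode above 0.01 m).
It fails at once if the spanner or the wedge is moved more than 15 mm (distance of any of spanner, wedge from where it was at the start of the episode above 0.015 m).
It also fails if it takes over 54 s, if anything falls off the work surface, if the arm or the gripper's body presses on something with over 40 N, if the wrist force passes 120 N, or if a joint passes its speed limit or range.

## Working session

There is one attempt and no reset: what is moved stays moved. The work goes in short steps, Python scripts to look and compute and a tool call to move; the robot and the scene stay as the last step left them, time stands still between calls to the robot, and variables do not carry over. Pictures are saved under pics/ and viewed, at most 10 in all, crops included, and the job is handed in when it is done.

Besides the shell and the picture viewer there is one more tool, called after "Call:" in YAML: its name, and indented under it one key for each argument. apply_moves: Moves the arm, as the interface text tells. Its arguments: {"type":"object","properties":{"targets":{"type":"array","items":{"type":"object","properties":{"dp":{"type":"array","items":{"type":"number"}},"yaw":{"type":"number"}}}},"grip":{"type":"number"},"squeeze":{"type":"number"}},"required":["targets"]}

```bash
mkdir -p pics; python3 - <<'E'
from plant import get_state,cams,r
import cv2,numpy as np,pickle
print(get_state())
for n in("top","scene"):
    c=cams.capture(n); pickle.dump(c,open(n+".pkl","wb")); cv2.imwrite(f"pics/{n}0.png",c["image"][...,::-1])
    print(n,c["fx"],c["fy"],c["cx"],c["cy"],c["R"],c["t"],(c["range_z"]>0).mean())
E
```

```text
{'time_s': 0.0, 'joints': array([-4.71493296e+01,  2.05908688e+01,  6.33382368e-01, -1.96242186e-02,
       -7.01346073e+01, -1.65076238e+01]), 'qd': array([-0.02449749, -0.00570063,  0.08499421, -0.03497688, -0.0211549 ,
        0.00574937]), 'joint_torque': array([-2.41793219e-03, -5.82719028e+01,  2.93055797e+01,  6.99740231e+00,
        6.90367728e-03, -1.02625756e-04]), 'tcp_pos': array([ 0.29931308, -0.60450875,  0.24762763]), 'eef_rot': array([ 1.79906460e+02, -8.48266261e-03, -1.53663630e+02]), 'contact_force': array([ 0.44816264,  1.37133649, -0.53489889]), 'moment': array([-0.07022708,  0.02236751, -0.03107951]), 'gripper_force': 0.0, 'gripper_width': 0.0878289996153548}
top 493.9174365233681 493.9174365233681 322.63970585274245 239.64211714192223 [[-0.00853654 -0.99957315  0.02794002]
 [-0.99849729  0.00700813 -0.05435112]
 [ 0.05413211 -0.02836201 -0.99813091]] [0.17137767 0.51403223 1.03571366] 0.99599609375
scene 500.97968688316 500.97968688316 324.41258590519044 242.2640261193328 [[-8.81156732e-01 -4.72823547e-01  8.40360012e-04]
 [-2.24165595e-01  4.16190117e-01 -8.81212558e-01]
 [ 4.16308298e-01 -7.76674758e-01 -4.72719495e-01]] [0.52689986 0.09467594 1.00178625] 0.9961002604166667
```

View pics/top0.png

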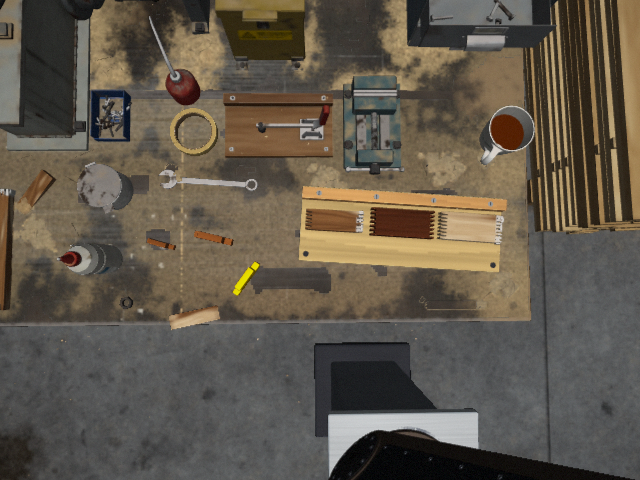

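View pics/scene0.png

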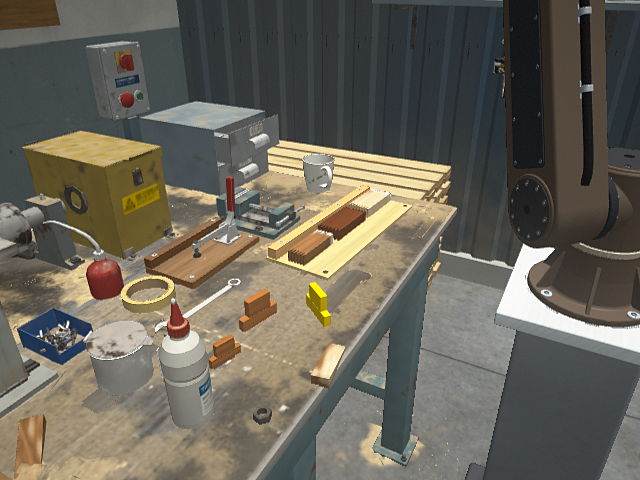

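The scene shows three tabbed pieces, with pixels from the top view: yellow at (246,278), small orange at (160,243) and larger orange at (213,238). The packing piece should be the larger orange one. The jig is at (400,228), with its blocks at (335,220), (403,222) and (470,226).

```bash
cat > h.py <<'E'
import numpy as np,cv2,pickle
def cloud(c):
    z=c["range_z"]; v,u=np.mgrid[0:480,0:640]
    P=np.stack([(u-c["cx"])/c["fx"]*z,(v-c["cy"])/c["fy"]*z,z],-1)
    W=(P-c["t"])@c["R"]; W[z<=0]=np.nan; return W
def proj(c,X):
    p=c["R"]@np.array(X)+c["t"]; return c["fx"]*p[0]/p[2]+c["cx"],c["fy"]*p[1]/p[2]+c["cy"]
E
python3 - <<'E'
from h import *
t=pickle.load(open("top.pkl","rb"));s=pickle.load(open("scene.pkl","rb"))
W=cloud(t);S=cloud(s)
for n,u,v in[("packT",213,238),("smallT",160,243),("yel",246,278),("b1",335,220),("b2",403,222),("b3",470,226),("base",400,250),("fence",400,198),("table",280,210)]:
    print(n,W[v,u].round(4))
for n,u,v in[("packS",258,305),("packS tabtop",258,295),("small",225,345),("yel",318,300)]: print(n,S[v,u].round(4))
# orange clouds
for nm,c,Wc in(("top",t,W),("scene",s,S)):
    h=cv2.cvtColor(c["image"],cv2.COLOR_RGB2HSV)
    m=((h[...,0]>5)&(h[...,0]<15)&(h[...,1]>170)&(h[...,2]>90)).astype(np.uint8)
    k,l,st,ce=cv2.connectedComponentsWithStats(m)
    for i in range(1,k):
        if st[i,4]>60:
            p=Wc[l==i]; print(nm,ce[i].round(),st[i,4],np.nanmin(p,0).round(3),np.nanmax(p,0).round(3))
            hi=p[p[:,2]>np.nanmax(p[:,2])-.008][:,:2]; rr=cv2.minAreaRect((hi*1000).astype(np.float32)); print("  toprect",rr)
a=cv2.resize(t["image"][175:285,290:520],None,fx=3.4,fy=3.4,interpolation=cv2.INTER_CUBIC)
b=cv2.resize(s["image"][280:380,195:345],None,fx=3,fy=3,interpolation=cv2.INTER_CUBIC)
can=np.zeros((380,800,3),np.uint8);can[:374,:782]=a;cv2.imwrite("pics/c1.png",a[...,::-1]);cv2.imwrite("pics/c2.png",b[...,::-1])
E
```

```text
packT [0.5178 0.39   0.0558]
smallT [0.5091 0.4998 0.0428]
yel [0.4368 0.3231 0.06  ]
b1 [0.5544 0.1422 0.0396]
b2 [5.496e-01 5.000e-04 3.740e-02]
b3 [ 0.5403 -0.1401  0.0373]
base [0.4922 0.0026 0.0097]
fence [0.5996 0.0063 0.0394]
table [0.58   0.2579 0.003 ]
packS [0.5135 0.4045 0.0426]
packS tabtop [0.5179 0.3966 0.0576]
small [0.5044 0.51   0.0339]
yel [0.4261 0.3445 0.0453]
top [208. 236.] 163 [0.51  0.373 0.022] [0.534 0.436 0.063]
  toprect ((520.2137451171875, 397.3581848144531), (48.706031799316406, 11.708694458007812), 75.5004653930664)
top [156. 243.] 78 [0.501 0.49  0.015] [0.519 0.535 0.047]
  toprect ((509.7776184082031, 507.28436279296875), (34.379276275634766, 8.358311653137207), 73.595947265625)
scene [256. 296.] 103 [0.509 0.376 0.055] [0.533 0.423 0.059]
  toprect ((521.0283203125, 399.06793212890625), (47.79380416870117, 13.862043380737305), 76.23857116699219)
scene [223. 340.] 75 [0.501 0.492 0.039] [0.517 0.525 0.043]
  toprect ((508.5433654785156, 508.8963317871094), (34.42588424682617, 9.946701049804688), 72.41545104980469)
```

View pics/c1.png

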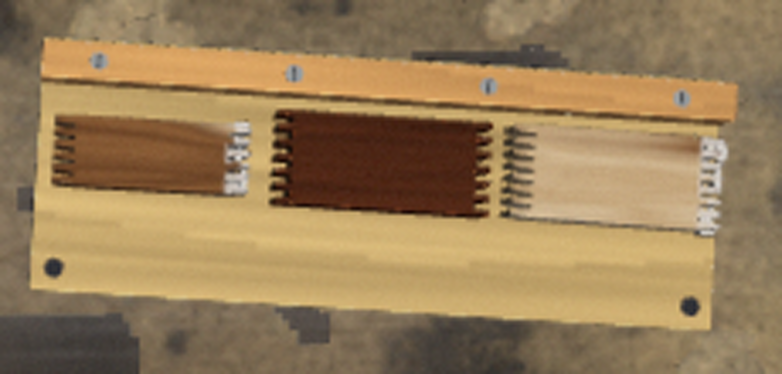

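View pics/c2.png

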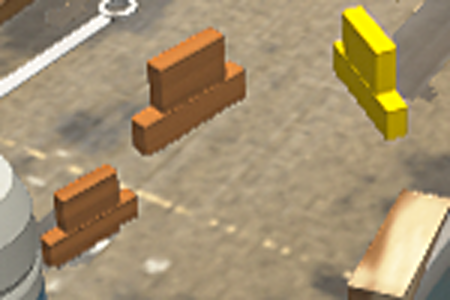

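c1 shows the small brown block at left, crop (150,155), clearly narrower with the wide gap. The two broad blocks are at (380,162) and (610,178). c2 confirms the larger orange piece at crop (190,90), with the small orange at (90,215) and the yellow at (370,75). I'll go over the jig first for a wrist look.

Call:
apply_moves:
  targets:
    - {"dp": [0.17, 0.3, 0.05], "yaw": 20}
    - {"dp": [0.17, 0.3, 0.05], "yaw": 40}
    - {"dp": [0.17, 0.3, 0.05], "yaw": 60}
    - {"dp": [0.17, 0.3, 0.05], "yaw": 63}
    - {"dp": [0.17, 0.3, 0.05], "yaw": 63}
    - {"dp": [0.17, 0.3, 0.05], "yaw": 63}
    - {"dp": [0.17, 0.3, 0.05], "yaw": 63}
    - {"dp": [0.17, 0.3, 0.05], "yaw": 63}
    - {"dp": [0.17, 0.73, 0.05], "yaw": 63}
    - {"dp": [0.17, 0.73, 0.05], "yaw": 63}
    - {"dp": [0.17, 0.73, 0.05], "yaw": 63}
    - {"dp": [0.17, 0.73, 0.05], "yaw": 63}
    - {"dp": [0.17, 0.73, 0.05], "yaw": 63}
    - {"dp": [0.17, 0.73, 0.05], "yaw": 63}
    - {"dp": [0.17, 0.73, 0.05], "yaw": 63}
    - {"dp": [0.17, 0.73, 0.05], "yaw": 63}
    - {"dp": [0.17, 0.73, 0.05], "yaw": 63}
    - {"dp": [0.17, 0.73, 0.05], "yaw": 63}
    - {"dp": [0.17, 0.73, 0.05], "yaw": 63}
    - {"dp": [0.17, 0.73, 0.05], "yaw": 63}
  grip: -1

```text
time_s: 1.77
tcp_pos: [0.4695, 0.1292, 0.2981]
eef_rot: [180.0, 0.0, -90.4]
contact_force: [-0.3, -0.5, -0.7]
gripper_width: 0.0875
gripper_force: 0.0
```

```bash
cat >> h.py <<'E'
from scipy.spatial.transform import Rotation as Ro
def wrist(name):
    from plant import get_state,cams
    s=get_state(); c=cams.capture("wrist"); c["s"]=s; pickle.dump(c,open(name+".pkl","wb")); cv2.imwrite(f"pics/{name}.png",c["image"][...,::-1]); return c
def wmat(c):
    M=np.eye(4);M[:3,:3]=Ro.from_euler("xyz",c["s"]["eef_rot"],degrees=True).as_matrix();M[:3,3]=c["s"]["tcp_pos"];return M@c["T_tool_cam"]
def wcloud(c):
    z=c["range_z"];v,u=np.mgrid[0:480,0:640];a=u-c["cx"];b=v-c["cy"];th=np.hypot(a/c["fx"],b/c["fy"])+1e-9
    k=np.tan(th)/th; P=np.stack([a/c["fx"]*k*z,b/c["fy"]*k*z,z],-1); M=wmat(c); W=P@M[:3,:3].T+M[:3,3]; W[z<=0]=np.nan; return W
def wproj(c,X):
    M=np.linalg.inv(wmat(c)); p=M[:3,:3]@np.array(X)+M[:3,3]; rr=np.hypot(p[0],p[1]);th=np.arctan2(rr,p[2]); return c["fx"]*th*p[0]/rr+c["cx"],c["fy"]*th*p[1]/rr+c["cy"]
def ortho(W,img,x0,x1,y0,y1,mm=1.):
    "top-down maps: row=x descending, col=y descending"
    H=int((x1-x0)*1000/mm);Wd=int((y1-y0)*1000/mm);hm=np.full((H,Wd),np.nan);im=np.zeros((H,Wd,3),np.uint8)
    f=np.isfinite(W[...,0]);p=W[f];q=img[f];r_=((x1-p[:,0])*1000/mm).astype(int);c_=((y1-p[:,1])*1000/mm).astype(int)
    k=(r_>=0)&(r_<H)&(c_>=0)&(c_<Wd);o=np.argsort(p[k][:,2]);hm[r_[k][o],c_[k][o]]=p[k][o,2];im[r_[k][o],c_[k][o]]=q[k][o];return hm,im
E
python3 - <<'E'
from h import *
c=wrist("w1"); print(c["s"]["time_s"],c["s"]["tcp_pos"],c["s"]["eef_rot"],c["s"]["joints"]); print(c["T_tool_cam"].round(3),c["fx"],c["cx"],c["cy"])
E
```

```text
1.7667 [0.46947362 0.12921077 0.29814142] [ 1.79985041e+02  1.79649174e-02 -9.04410334e+01] [ 3.85667901e+01  7.30897928e-01 -1.76372612e+01 -2.46301022e-02
 -7.16321588e+01 -3.90000598e+01]
[[ 0.    -0.962 -0.273  0.073]
 [ 1.     0.    -0.    -0.   ]
 [ 0.    -0.273  0.962 -0.135]
 [ 0.     0.     0.     1.   ]] 371.64829954431775 319.02624742151124 239.81500626547458
```

View pics/w1.png

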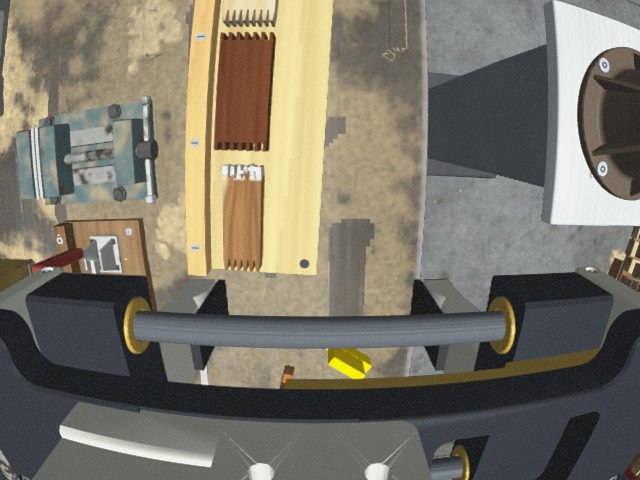

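The wrist view shows the jig, with the fence at x≈200 px, the narrow block at (243,218) and the dark broad block at (245,92). The yellow decoy is at (350,362) and the gripper covers the bottom of the picture. I'll measure jig and block from both views.

```bash
python3 - <<'E'
from h import *
w=pickle.load(open("w1.pkl","rb"));t=pickle.load(open("top.pkl","rb"))
for nm,W,img in(("wrist",wcloud(w),w["image"]),("top",cloud(t),t["image"])):
    hi=(W[...,2]>.033)&(W[...,2]<.045)&(W[...,0]>.48)&(W[...,0]<.65)&(W[...,1]<.25)&(W[...,1]>-.26)
    k,l,st,ce=cv2.connectedComponentsWithStats(hi.astype(np.uint8),connectivity=4)
    for i in range(1,k):
        if st[i,4]>150:
            p=W[l==i]; rr=cv2.minAreaRect((p[:,:2]*1000).astype(np.float32)); print(nm,ce[i].round(),st[i,4],"rect",np.round(rr[0],1),np.round(rr[1],1),round(rr[2],2),"z",np.median(p[:,2]).round(4))
    # base plate
    b=(W[...,2]>.007)&(W[...,2]<.02)&(W[...,0]>.4)&(W[...,0]<.65)&(W[...,1]<.26)&(W[...,1]>-.26)
    print(nm,"base z",np.median(W[b][:,2]).round(4),"table z",np.nanmedian(W[(W[...,0]>.4)&(W[...,0]<.7)&(W[...,1]<.35)&(W[...,1]>.24)][:,2]).round(4))
# fence front edge in the wrist depth map, per row
W=wcloud(w)
pts=[]
for y in np.arange(.06,.22,.01):
    q=W[(abs(W[...,1]-y)<.004)&(abs(W[...,2]-.038)<.006)]
    f=q[(q[:,0]>.575)]; b=q[(q[:,0]<.585)&(q[:,0]>.5)]
    g=np.sort(q[:,0]); d=np.diff(g); i=np.argmax(d); pts.append((y,g[i],g[i+1],g[0],g[-1]))
pts=np.array(pts);print(pts.round(4))
E
```

```text
wrist [197. 135.] 5645 rect [604.9  51.7] [320.7  25.9] 86.23 z 0.0367
wrist [248.   9.] 961 rect [544.6 -88.7] [26.2 58.4] 85.01 z 0.0365
wrist [243.  91.] 5921 rect [550.2   2.5] [131.9  59. ] 86.02 z 0.0367
wrist [242. 217.] 3752 rect [556.1 144.3] [120.7  44.8] 86.86 z 0.0368
wrist base z 0.0108 table z 0.0027
top [404. 198.] 2364 rect [599.7  -3.6] [429.8  25. ] 86.0 z 0.0377
top [402. 222.] 1635 rect [548.8   1.6] [133.5  58.2] 85.97 z 0.0377
top [334. 220.] 1126 rect [554.9 143.7] [120.3  43.7] 86.66 z 0.0377
top [471. 227.] 1630 rect [ 539.  -142.8] [132.9  59. ] 84.87 z 0.0378
top base z 0.0116 table z 0.0031
[[0.06   0.0577 0.525  0.0426 0.6535]
 [0.07   0.0421 0.5253 0.0237 0.7812]
 [0.08   0.0207 0.555  0.0097 0.7821]
 [0.09   0.0058 0.5319 0.0058 0.7817]
 [0.1    0.0044 0.5316 0.0039 0.781 ]
 [0.11   0.62   0.6567 0.5321 0.659 ]
 [0.12   0.6207 0.6552 0.5324 0.657 ]
 [0.13   0.5763 0.5981 0.5329 0.6217]
 [0.14   0.5769 0.5987 0.5335 0.6228]
 [0.15   0.6224 0.8013 0.5353 0.8227]
 [0.16   0.6238 0.8001 0.5357 0.8243]
 [0.17   0.6246 0.7362 0.5369 0.8252]
 [0.18   0.6245 0.7355 0.5373 0.8237]
 [0.19   0.6257 0.7351 0.5379 0.7625]
 [0.2    0.6268 0.7358 0.5391 0.9147]
 [0.21   0.6265 0.7368 0.6037 0.959 ]]
```

Call:
apply_moves:
  targets:
    - {"dp": [0.03, 0.37, 0], "yaw": -7}
    - {"dp": [0.03, 0.37, 0], "yaw": -13.4}
    - {"dp": [0.03, 0.37, 0], "yaw": -13.4}
    - {"dp": [0.03, 0.37, 0], "yaw": -13.4}
    - {"dp": [0.03, 0.37, 0], "yaw": -13.4}
    - {"dp": [0.03, 0.37, 0], "yaw": -13.4}
    - {"dp": [0.03, 0.37, 0], "yaw": -13.4}
    - {"dp": [0.03, 0.37, 0], "yaw": -13.4}
    - {"dp": [0.03, 0.37, 0], "yaw": -13.4}
    - {"dp": [0.03, 0.37, 0], "yaw": -13.4}
    - {"dp": [0.03, 0.37, 0], "yaw": -13.4}
    - {"dp": [0.03, 0.37, 0], "yaw": -13.4}
    - {"dp": [0.03, 0.37, 0], "yaw": -13.4}

```text
time_s: 2.9
tcp_pos: [0.4999, 0.4938, 0.2988]
eef_rot: [-180.0, -0.0, -104.1]
contact_force: [-0.6, -0.3, 1.1]
gripper_width: 0.0876
gripper_force: 0.0
```

```bash
python3 - <<'E'
from h import *
w=wrist("w2"); W=wcloud(w); s=w["s"]; print(s["time_s"],s["tcp_pos"],s["eef_rot"])
h=cv2.cvtColor(w["image"],cv2.COLOR_RGB2HSV)
R=(W[...,0]>.47)&(W[...,0]<.57)&(W[...,1]>.35)&(W[...,1]<.45)
for lo,hi in((.05,.064),(.018,.034)):
    m=R&(W[...,2]>lo)&(W[...,2]<hi); p=W[m]; v,u=np.nonzero(m); print(lo,m.sum(),"px",u.mean(),v.mean(),cv2.minAreaRect((p[:,:2]*1000).astype(np.float32)),"z",np.median(p[:,2]))
a,b=proj,wproj
u,v=[int(x) for x in wproj(w,[.521,.398,.03])]; print(u,v)
cv2.imwrite("pics/c3.png",cv2.resize(w["image"][max(0,v-70):v+70,max(0,u-80):u+80],None,fx=3,fy=3)[...,::-1])
E
```

```text
2.9 [0.49988072 0.49381158 0.29878245] [-1.79999680e+02 -7.55960746e-03 -1.04112295e+02]
0.05 678 px 274.91150442477874 123.62979351032449 ((521.8269653320312, 397.6290283203125), (49.24393844604492, 14.364712715148926), 77.20610809326172) z 0.05651130812847266
0.018 395 px 279.526582278481 125.94177215189873 ((521.4244384765625, 398.44757080078125), (80.44009399414062, 15.047394752502441), 77.27046966552734) z 0.024580746398675413
278 124
```

View pics/c3.png

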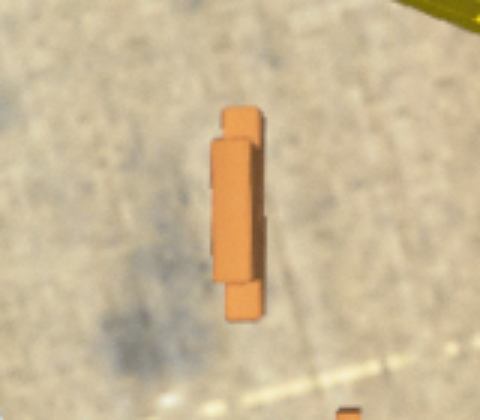

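c3 shows the larger orange piece upright at crop (235,210). Its tab and foot measure 49 and 80 mm long by 14–15 mm thick, which matches. Next I go over it and down.

Call:
apply_moves:
  targets:
    - {"dp": [0.0217, -0.097, -0.03], "yaw": 1.3}
    - {"dp": [0.0217, -0.097, -0.03], "yaw": 1.3}
    - {"dp": [0.0217, -0.097, -0.06], "yaw": 1.3}
    - {"dp": [0.0217, -0.097, -0.1], "yaw": 1.3}
    - {"dp": [0.0217, -0.097, -0.13], "yaw": 1.3}
    - {"dp": [0.0217, -0.097, -0.16], "yaw": 1.3}
    - {"dp": [0.0217, -0.097, -0.18], "yaw": 1.3}
    - {"dp": [0.0217, -0.097, -0.2], "yaw": 1.3}
    - {"dp": [0.0217, -0.097, -0.215], "yaw": 1.3}
    - {"dp": [0.0217, -0.097, -0.23], "yaw": 1.3}
    - {"dp": [0.0217, -0.097, -0.24], "yaw": 1.3}
    - {"dp": [0.0217, -0.097, -0.245], "yaw": 1.3}
    - {"dp": [0.0217, -0.097, -0.245], "yaw": 1.3}
    - {"dp": [0.0217, -0.097, -0.245], "yaw": 1.3}

```text
time_s: 4.12
tcp_pos: [0.5216, 0.3981, 0.0543]
eef_rot: [-180.0, 0.0, -102.8]
contact_force: [0.1, -0.6, -0.2]
gripper_width: 0.0871
gripper_force: 0.0
```

Call:
apply_moves:
  targets:
    - {"dp": [0, 0, 0], "yaw": 0}
    - {"dp": [0, 0, 0], "yaw": 0}
    - {"dp": [0, 0, 0], "yaw": 0}
    - {"dp": [0, 0, 0], "yaw": 0}
    - {"dp": [0, 0, 0], "yaw": 0}
    - {"dp": [0, 0, 0], "yaw": 0}
    - {"dp": [0, 0, 0], "yaw": 0}
    - {"dp": [0, 0, 0], "yaw": 0}
    - {"dp": [0, 0, 0], "yaw": 0}
    - {"dp": [0, 0, 0], "yaw": 0}
  grip: 1
  squeeze: 20

```text
time_s: 4.95
tcp_pos: [0.5212, 0.3981, 0.0535]
eef_rot: [180.0, -0.0, -102.8]
contact_force: [0.3, 0.0, -0.5]
gripper_width: 0.0264
gripper_force: 0.0
```

Call:
apply_moves:
  targets:
    - {"dp": [0, 0, 0], "yaw": 0}
    - {"dp": [0, 0, 0], "yaw": 0}
    - {"dp": [0, 0, 0], "yaw": 0}
    - {"dp": [0, 0, 0], "yaw": 0}
    - {"dp": [0, 0, 0], "yaw": 0}
    - {"dp": [0, 0, 0], "yaw": 0}

```text
time_s: 5.45
tcp_pos: [0.5212, 0.3981, 0.0535]
eef_rot: [180.0, -0.0, -102.8]
contact_force: [-0.1, 0.3, -0.6]
gripper_width: 0.0139
gripper_force: 20.0
```

Call:
apply_moves:
  targets:
    - {"dp": [0, 0, 0.02], "yaw": 0}
    - {"dp": [0, 0, 0.05], "yaw": 0}
    - {"dp": [0, 0, 0.08], "yaw": 0}
    - {"dp": [0, 0, 0.1], "yaw": 0}
    - {"dp": [0, 0, 0.1], "yaw": 0}

```text
time_s: 5.87
tcp_pos: [0.5231, 0.4, 0.1591]
eef_rot: [-179.8, 0.4, -102.7]
contact_force: [0.8, 0.7, 0.2]
gripper_width: 0.014
gripper_force: 20.0
```

Call:
apply_moves:
  targets:
    - {"dp": [0.033, -0.1, 0], "yaw": 7}
    - {"dp": [0.033, -0.1, 0], "yaw": 9}
    - {"dp": [0.033, -0.1, 0], "yaw": 9}
    - {"dp": [0.0663, -0.256, 0], "yaw": 9}
    - {"dp": [0.0663, -0.256, 0], "yaw": 9}
    - {"dp": [0.0663, -0.256, 0], "yaw": 9}
    - {"dp": [0.0663, -0.256, 0], "yaw": 9}
    - {"dp": [0.0663, -0.256, 0], "yaw": 9}
    - {"dp": [0.0663, -0.256, 0], "yaw": 9}
    - {"dp": [0.0663, -0.256, 0], "yaw": 9}
    - {"dp": [0.0663, -0.256, 0], "yaw": 9}
    - {"dp": [0.0663, -0.256, 0], "yaw": 9}
    - {"dp": [0.0663, -0.256, 0], "yaw": 9}

```text
time_s: 6.95
tcp_pos: [0.5873, 0.1432, 0.1535]
eef_rot: [180.0, -0.0, -93.7]
contact_force: [-0.7, -0.5, -0.5]
gripper_width: 0.0135
gripper_force: 20.0
```

```bash
python3 - <<'E'
from h import *
t=pickle.load(open("top.pkl","rb"));W=cloud(t)
for x1 in(.68,.70,.72): print(x1,np.nanmax(W[(W[...,0]>.63)&(W[...,0]<x1)&(W[...,1]>.08)&(W[...,1]<.21)][:,2]))
w=wrist("w3");s=w["s"];print(s["time_s"],s["tcp_pos"],s["eef_rot"])
W=wcloud(w)
for y in np.arange(.06,.2,.01):
    q=W[(abs(W[...,1]-y)<.003)&(abs(W[...,2]-.037)<.005)&(W[...,0]>.52)&(W[...,0]<.64)]
    if len(q)<10: continue
    g=np.sort(q[:,0]); d=np.diff(g); i=np.argmax(d); print(round(y,3),len(g),g[i].round(4),g[i+1].round(4))
m=(abs(W[...,0]-.588)<.03)&(abs(W[...,1]-.142)<.06)&(W[...,2]>.095)&(W[...,2]<.17);p=W[m];print(m.sum(),p[:,:].min(0) if len(p) else 0,p.max(0) if len(p) else 0)
E
```

```text
0.68 0.05979479626578617
0.7 0.0612349930173209
0.72 0.0612349930173209
6.95 [0.5873316  0.14319054 0.15345101] [ 1.79995174e+02 -1.99234621e-03 -9.36675309e+01]
0.06 848 0.5836 0.5933
0.07 390 0.5644 0.594
0.08 306 0.616 0.6164
0.09 773 0.5766 0.596
0.1 838 0.5751 0.5967
0.11 831 0.5751 0.5969
0.12 802 0.5756 0.5975
0.13 772 0.5755 0.5983
0.14 753 0.576 0.599
0.15 721 0.5764 0.5998
0.16 684 0.5756 0.6012
0.17 472 0.5753 0.6028
6177 [0.56824328 0.102604   0.10015112] [0.60511206 0.16790217 0.16983129]
```

View pics/w3.png

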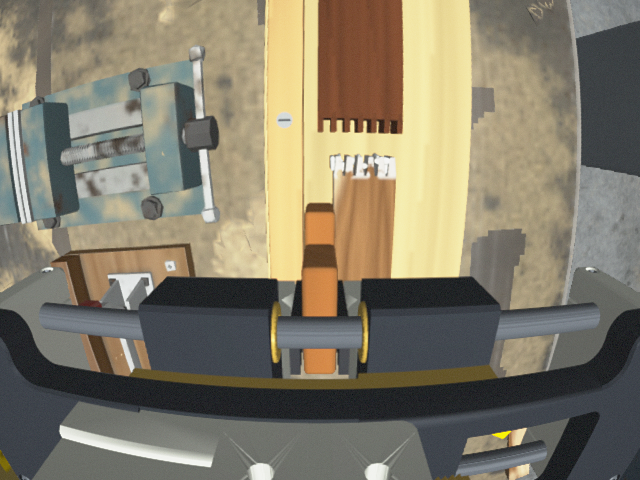

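The held piece's foot end is at (320,220), straight over the gap between the fence (290) and the narrow block (365). The fit is centred at x≈0.5875, so I lower it.

Call:
apply_moves:
  targets:
    - {"dp": [0, 0, -0.02], "yaw": 0}
    - {"dp": [0, 0, -0.035], "yaw": 0}
    - {"dp": [0, 0, -0.045], "yaw": 0}
    - {"dp": [0, 0, -0.053], "yaw": 0}
    - {"dp": [0, 0, -0.06], "yaw": 0}
    - {"dp": [0, 0, -0.066], "yaw": 0}
    - {"dp": [0, 0, -0.071], "yaw": 0}
    - {"dp": [0, 0, -0.076], "yaw": 0}
    - {"dp": [0, 0, -0.08], "yaw": 0}
    - {"dp": [0, 0, -0.083], "yaw": 0}
    - {"dp": [0, 0, -0.085], "yaw": 0}
    - {"dp": [0, 0, -0.086], "yaw": 0}
    - {"dp": [0, 0, -0.086], "yaw": 0}

```text
time_s: 8.08
tcp_pos: [0.5875, 0.1421, 0.0675]
eef_rot: [180.0, -0.0, -93.8]
contact_force: [-0.9, 0.1, -1.0]
gripper_width: 0.0139
gripper_force: 20.0
```

Call:
apply_moves:
  targets:
    - {"dp": [0, 0, -0.001], "yaw": 0}
    - {"dp": [0, 0, -0.0015], "yaw": 0}
    - {"dp": [0, 0, -0.002], "yaw": 0}
    - {"dp": [0, 0, -0.0025], "yaw": 0}
    - {"dp": [0, 0, -0.0025], "yaw": 0}
    - {"dp": [0, 0, -0.0025], "yaw": 0}

```text
time_s: 8.58
tcp_pos: [0.5876, 0.1421, 0.0655]
eef_rot: [-180.0, 0.0, -93.7]
contact_force: [-1.0, -0.6, 3.5]
gripper_width: 0.0136
gripper_force: 20.0
```

It is seated, with a 3.5 N upward reaction at the expected height. I release it, wait, then lift.

Call:
apply_moves:
  targets:
    - {"dp": [0, 0, 0], "yaw": 0}
    - {"dp": [0, 0, 0], "yaw": 0}
    - {"dp": [0, 0, 0], "yaw": 0}
    - {"dp": [0, 0, 0], "yaw": 0}
    - {"dp": [0, 0, 0], "yaw": 0}
    - {"dp": [0, 0, 0], "yaw": 0}
    - {"dp": [0, 0, 0], "yaw": 0}
    - {"dp": [0, 0, 0], "yaw": 0}
  grip: -0.2

```text
time_s: 9.25
tcp_pos: [0.5876, 0.1421, 0.065]
eef_rot: [-180.0, 0.0, -93.8]
contact_force: [0.6, -0.2, -0.6]
gripper_width: 0.0519
gripper_force: 0.0
```

Call:
apply_moves:
  targets:
    - {"dp": [0, 0, 0.02], "yaw": 0}
    - {"dp": [0, 0, 0.05], "yaw": 0}
    - {"dp": [0, 0, 0.08], "yaw": 0}
    - {"dp": [0, 0, 0.11], "yaw": 0}
    - {"dp": [0, 0.05, 0.14], "yaw": 0}
    - {"dp": [0, 0.09, 0.16], "yaw": 0}
    - {"dp": [-0.03, 0.12, 0.17], "yaw": 0}
    - {"dp": [-0.05, 0.14, 0.18], "yaw": 0}
    - {"dp": [-0.05, 0.14, 0.18], "yaw": 0}
    - {"dp": [-0.05, 0.14, 0.18], "yaw": 0}

```text
time_s: 10.08
tcp_pos: [0.5365, 0.2845, 0.2465]
eef_rot: [-179.9, 0.1, -93.6]
contact_force: [0.9, 0.7, -0.3]
gripper_width: 0.0528
gripper_force: 0.0
```

```bash
python3 - <<'E'
from h import *
w=wrist("w4");W=wcloud(w);s=w["s"];print(s["time_s"],s["tcp_pos"],s["eef_rot"],s["gripper_width"])
R=(abs(W[...,0]-.588)<.03)&(abs(W[...,1]-.142)<.06)
m=R&(W[...,2]>.062)&(W[...,2]<.085);p=W[m];print("tab",m.sum(),cv2.minAreaRect((p[:,:2]*1000).astype(np.float32)),np.median(p[:,2]))
hi=(W[...,2]>.031)&(W[...,2]<.044)&(W[...,0]>.48)&(W[...,0]<.65)&(W[...,1]<.25)&(W[...,1]>-.1)
k,l,st,ce=cv2.connectedComponentsWithStats(hi.astype(np.uint8),connectivity=4)
for i in range(1,k):
    if st[i,4]>150: p=W[l==i];print(ce[i].round(),st[i,4],cv2.minAreaRect((p[:,:2]*1000).astype(np.float32)),np.median(p[:,2]))
E
```

```text
10.0833 [0.53652985 0.28447319 0.24652579] [-1.79906418e+02  1.14476313e-01 -9.35531699e+01] 0.05278710945971722
tab 959 ((587.6356811523438, 142.45680236816406), (50.63721466064453, 15.05640983581543), 86.71209716796875) 0.06847793399231505
[230.  72.] 3497 ((610.908203125, 139.74490356445312), (143.76649475097656, 25.205163955688477), 86.14415740966797) 0.03662763809849273
[289.  69.] 5381 ((556.9190063476562, 144.6221923828125), (120.04782104492188, 45.055763244628906), 86.94249725341797) 0.03668126166530311
[257.  78.] 493 ((587.0938720703125, 142.72430419921875), (80.17784881591797, 14.678909301757812), 85.26290893554688) 0.03663524210415586
```

View pics/w4.png

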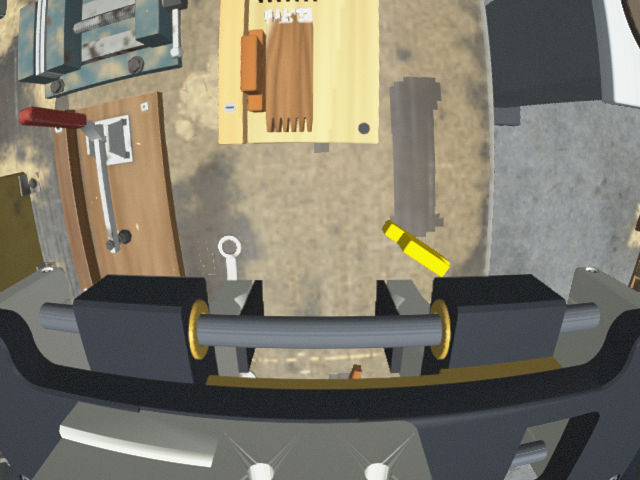

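The packing piece stands in the gap at (253,62) px; in world it is at (0.5876, 0.1425) with its top at 0.069, about the middle of the block at (0.557, 0.1445). Next I turn the tool and come down in front of the block.

Call:
apply_moves:
  targets:
    - {"dp": [-0.01, -0.03, 0], "yaw": 7}
    - {"dp": [-0.02, -0.05, 0], "yaw": 14}
    - {"dp": [-0.03, -0.08, 0], "yaw": 21}
    - {"dp": [-0.043, -0.11, 0], "yaw": 28}
    - {"dp": [-0.043, -0.133, 0], "yaw": 35}
    - {"dp": [-0.043, -0.133, 0], "yaw": 42}
    - {"dp": [-0.043, -0.133, 0], "yaw": 49}
    - {"dp": [-0.043, -0.133, 0], "yaw": 56}
    - {"dp": [-0.043, -0.133, 0], "yaw": 63}
    - {"dp": [-0.043, -0.133, 0], "yaw": 70}
    - {"dp": [-0.043, -0.133, 0], "yaw": 77}
    - {"dp": [-0.043, -0.133, 0], "yaw": 84}
    - {"dp": [-0.043, -0.133, 0], "yaw": 89.9}
    - {"dp": [-0.043, -0.133, 0], "yaw": 89.9}
    - {"dp": [-0.043, -0.133, 0], "yaw": 89.9}
    - {"dp": [-0.043, -0.133, 0], "yaw": 89.9}

```text
time_s: 11.47
tcp_pos: [0.4946, 0.1484, 0.2447]
eef_rot: [180.0, 0.0, -4.1]
contact_force: [-0.9, 0.6, -0.0]
gripper_width: 0.0526
gripper_force: 0.0
```

```bash
python3 - <<'E'
from h import *
w=wrist("w5");W=wcloud(w);s=w["s"];print(s["time_s"],s["tcp_pos"],s["eef_rot"],s["gripper_width"])
R=(abs(W[...,0]-.588)<.03)&(abs(W[...,1]-.142)<.06)
m=R&(W[...,2]>.062)&(W[...,2]<.085);p=W[m];print("tab",m.sum(),cv2.minAreaRect((p[:,:2]*1000).astype(np.float32)) if len(p) else 0)
hi=(W[...,2]>.031)&(W[...,2]<.044)&(W[...,0]>.48)&(W[...,0]<.65)&(W[...,1]<.25)&(W[...,1]>-.1)
k,l,st,ce=cv2.connectedComponentsWithStats(hi.astype(np.uint8),connectivity=4)
for i in range(1,k):
    if st[i,4]>150: p=W[l==i];print(ce[i].round(),st[i,4],cv2.minAreaRect((p[:,:2]*1000).astype(np.float32)),np.median(p[:,2]))
E
```

```text
11.4667 [0.49458066 0.14842985 0.24469286] [ 1.79973880e+02  3.03855367e-02 -4.10788306e+00] 0.052596488888603014
tab 998 ((587.2991333007812, 142.11563110351562), (49.89506149291992, 13.6866455078125), 86.64551544189453)
[393.  96.] 7727 ((605.1941528320312, 55.372169494628906), (312.76409912109375, 25.026573181152344), 86.11328887939453) 0.03665411302719995
[355. 116.] 198 ((585.5140991210938, 110.890625), (16.434694290161133, 13.31315803527832), 87.43746948242188) 0.03647527521729679
[282. 117.] 186 ((589.6559448242188, 174.62161254882812), (13.604386329650879, 13.076289176940918), 88.80465698242188) 0.036668464059522204
[461. 150.] 6856 ((550.5038452148438, 2.3102188110351562), (133.20462036132812, 58.393699645996094), 85.80870056152344) 0.03660652919374932
[319. 150.] 5613 ((556.1617431640625, 144.16818237304688), (121.33612823486328, 44.59600830078125), 87.74859619140625) 0.03670244022103275
[543. 157.] 878 ((545.0349731445312, -87.726806640625), (25.45786476135254, 57.994911193847656), 88.2857437133789) 0.03640246513624357
```

Call:
apply_moves:
  targets:
    - {"dp": [0, 0, -0.03], "yaw": 0}
    - {"dp": [0, 0, -0.07], "yaw": 0}
    - {"dp": [0, 0, -0.105], "yaw": 0}
    - {"dp": [0, 0, -0.135], "yaw": 0}
    - {"dp": [0, 0, -0.16], "yaw": 0}
    - {"dp": [0, 0, -0.175], "yaw": 0}
    - {"dp": [0, 0, -0.187], "yaw": 0}
    - {"dp": [0, 0, -0.195], "yaw": 0}
    - {"dp": [0, 0, -0.201], "yaw": 0}
    - {"dp": [0, 0, -0.204], "yaw": 0}
    - {"dp": [0, 0, -0.204], "yaw": 0}

```text
time_s: 12.43
tcp_pos: [0.4945, 0.1491, 0.0409]
eef_rot: [180.0, 0.0, -3.9]
contact_force: [-0.3, 0.3, 0.5]
gripper_width: 0.0525
gripper_force: 0.0
```

Call:
apply_moves:
  targets:
    - {"dp": [0.004, -0.0003, 0], "yaw": 0}
    - {"dp": [0.008, -0.0005, 0], "yaw": 0}
    - {"dp": [0.011, -0.0007, 0], "yaw": 0}
    - {"dp": [0.014, -0.001, 0], "yaw": 0}
    - {"dp": [0.017, -0.0012, 0], "yaw": 0}
    - {"dp": [0.019, -0.0013, 0], "yaw": 0}
    - {"dp": [0.021, -0.0014, 0], "yaw": 0}
    - {"dp": [0.023, -0.0016, 0], "yaw": 0}
    - {"dp": [0.025, -0.0017, 0], "yaw": 0}
    - {"dp": [0.025, -0.0017, 0], "yaw": 0}

```text
time_s: 13.27
tcp_pos: [0.5199, 0.1474, 0.041]
eef_rot: [180.0, -0.0, -3.9]
contact_force: [-0.6, 0.4, 0.3]
gripper_width: 0.053
gripper_force: 0.0
```

Call:
apply_moves:
  targets:
    - {"dp": [0.001, 0, 0], "yaw": 0}
    - {"dp": [0.002, -0.0001, 0], "yaw": 0}
    - {"dp": [0.003, -0.0002, 0], "yaw": 0}
    - {"dp": [0.004, -0.0003, 0], "yaw": 0}
    - {"dp": [0.005, -0.0003, 0], "yaw": 0}
    - {"dp": [0.006, -0.0004, 0], "yaw": 0}
    - {"dp": [0.007, -0.0005, 0], "yaw": 0}
    - {"dp": [0.008, -0.0005, 0], "yaw": 0}
    - {"dp": [0.009, -0.0006, 0], "yaw": 0}
    - {"dp": [0.01, -0.0007, 0], "yaw": 0}
    - {"dp": [0.01, -0.0007, 0], "yaw": 0}

```text
time_s: 14.18
tcp_pos: [0.5297, 0.1467, 0.041]
eef_rot: [180.0, -0.0, -3.9]
contact_force: [-1.2, -0.2, 1.5]
gripper_width: 0.0531
gripper_force: 0.5
```

```bash
cat > chk.py <<'E'
from h import *
import sys
w=wrist(sys.argv[1]);W=wcloud(w);s=w["s"];print(s["time_s"],s["tcp_pos"],s["contact_force"])
R=(abs(W[...,0]-.588)<.03)&(abs(W[...,1]-.142)<.06)
m=R&(W[...,2]>.062)&(W[...,2]<.085);p=W[m];print("tab",m.sum(),cv2.minAreaRect((p[:,:2]*1000).astype(np.float32)) if len(p) else 0,np.median(p[:,2]))
print("top x by y, z 31-44")
for y in np.arange(.08,.21,.01):
    q=W[(abs(W[...,1]-y)<.003)&(abs(W[...,2]-.037)<.006)&(W[...,0]>.5)&(W[...,0]<.64)]
    if len(q)<8: continue
    g=np.sort(q[:,0]); d=np.diff(g); i=np.argmax(d); print(round(y,3),len(g),g[0].round(4),g[i].round(4),g[i+1].round(4),g[-1].round(4))
E
python3 chk.py w6
```

```text
14.1833 [0.5297076  0.14665254 0.04100817] [-1.21212126 -0.17098004  1.48451062]
tab 7819 ((590.7863159179688, 141.887939453125), (50.1952018737793, 14.20545768737793), 86.17558288574219) 0.06857522314829612
top x by y, z 31-44
0.08 807 0.5756 0.5816 0.5949 0.619
0.09 1952 0.5431 0.5823 0.5958 0.6195
0.1 2317 0.5378 0.5812 0.5834 0.6202
0.11 2793 0.5359 0.5958 0.597 0.621
0.12 2510 0.5262 0.5771 0.596 0.6216
0.13 2399 0.5397 0.5776 0.5968 0.6223
0.14 2433 0.5407 0.5785 0.5974 0.6229
0.15 2418 0.5414 0.579 0.598 0.6239
0.16 2377 0.5422 0.5797 0.5987 0.6244
0.17 2471 0.5322 0.5808 0.5967 0.625
0.18 2973 0.5372 0.6001 0.6016 0.6257
0.19 2239 0.5432 0.587 0.6024 0.6262
0.2 1604 0.5493 0.5868 0.603 0.627
```

Call:
apply_moves:
  targets:
    - {"dp": [0.0005, 0, 0], "yaw": 0}
    - {"dp": [0.001, -0.0001, 0], "yaw": 0}
    - {"dp": [0.0015, -0.0001, 0], "yaw": 0}
    - {"dp": [0.002, -0.0001, 0], "yaw": 0}
    - {"dp": [0.0025, -0.0002, 0], "yaw": 0}
    - {"dp": [0.003, -0.0002, 0], "yaw": 0}
    - {"dp": [0.003, -0.0002, 0], "yaw": 0}

```text
time_s: 14.82
tcp_pos: [0.5312, 0.1466, 0.041]
eef_rot: [180.0, 0.1, -3.9]
contact_force: [-9.7, 4.1, 6.1]
gripper_width: 0.0523
gripper_force: 4.7
```

Call:
apply_moves:
  targets:
    - {"dp": [0.0005, 0, 0], "yaw": 0}
    - {"dp": [0.001, -0.0001, 0], "yaw": 0}
    - {"dp": [0.0015, -0.0001, 0], "yaw": 0}
    - {"dp": [0.002, -0.0001, 0], "yaw": 0}
    - {"dp": [0.002, -0.0001, 0], "yaw": 0}
    - {"dp": [0.002, -0.0001, 0], "yaw": 0}
    - {"dp": [0.002, -0.0001, 0], "yaw": 0}
    - {"dp": [0.002, -0.0001, 0], "yaw": 0}

```text
time_s: 15.48
tcp_pos: [0.5313, 0.1465, 0.041]
eef_rot: [179.9, 0.3, -3.9]
contact_force: [-18.1, 7.6, 14.2]
gripper_width: 0.0526
gripper_force: 9.6
```

```bash
python3 chk.py w7
```

```text
15.4833 [0.53126027 0.1465254  0.04101256] [-18.09319709   7.640489    14.21241766]
tab 7850 ((592.1896362304688, 141.79159545898438), (50.46305847167969, 14.013744354248047), 86.1088638305664) 0.06859401262174225
top x by y, z 31-44
0.08 812 0.5762 0.5788 0.5949 0.619
0.09 1978 0.545 0.5838 0.5958 0.6197
0.1 2346 0.539 0.5824 0.5854 0.6205
0.11 2791 0.5373 0.5373 0.5379 0.6209
0.12 2495 0.5287 0.5783 0.5973 0.6217
0.13 2393 0.5409 0.5791 0.5981 0.6224
0.14 2413 0.5419 0.5794 0.5987 0.623
0.15 2415 0.5426 0.5802 0.5994 0.6238
0.16 2392 0.5428 0.5809 0.6001 0.6244
0.17 2493 0.5327 0.582 0.5975 0.6252
0.18 2966 0.539 0.5401 0.5404 0.6258
0.19 2242 0.5448 0.5885 0.6024 0.6265
0.2 1615 0.5536 0.5881 0.6031 0.6269
```

View pics/w7.png

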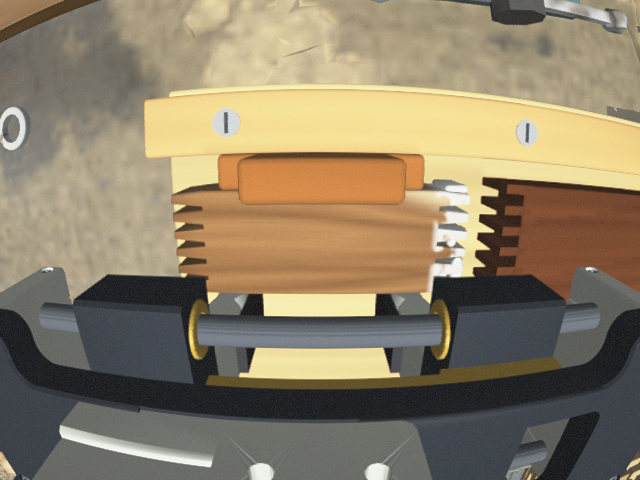

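The packing piece (322,180) sits flush between the fence and the squared block (310,235), with the fingers on the front face and well clear of the piece. I hold briefly, then hand in.

Call:
apply_moves:
  targets:
    - {"dp": [0.0003, 0, 0], "yaw": 0}
    - {"dp": [0.0005, 0, 0], "yaw": 0}
    - {"dp": [0.0005, 0, 0], "yaw": 0}
    - {"dp": [0.0005, 0, 0], "yaw": 0}
    - {"dp": [0.0005, 0, 0], "yaw": 0}
    - {"dp": [0.0005, 0, 0], "yaw": 0}
    - {"dp": [0.0005, 0, 0], "yaw": 0}
    - {"dp": [0.0005, 0, 0], "yaw": 0}

```text
time_s: 16.2
tcp_pos: [0.5313, 0.1465, 0.041]
eef_rot: [179.9, 0.3, -3.9]
contact_force: [-21.6, 9.1, 15.0]
gripper_width: 0.0528
gripper_force: 10.8
```

```bash
python3 -c "
from plant import get_state,r
s=get_state();print(s['tcp_pos'],s['contact_force'])
print(r.close_job())"
```

```text
[0.53129418 0.14648897 0.04099337] [-21.58591324   9.10661504  15.02717325]
the job is handed in; nothing more can be done
None
```

I stood the packing piece upright in the gap behind the narrow block, pushed the block flush against it and the fence, and handed the job in at about 16 s with the arm still pressing at about 22 N; no verdict was returned.

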